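# Start a sedimentation test: clip a sample tube into the sedimentation rack

## Robot

A 6-joint arm with a two-finger parallel gripper is mounted at the origin on a cart in front of the work surface, level with it; the furniture and walls round the work are solid. World frame = base frame: x ahead of the robot, y to its left, z up, the work surface at z = 0. Lengths are in mm, angles in rad, forces in N, time in s.
With the tool pointing down it reaches from about 300 to 775 mm from the base axis. Payload 14.6 kg.
Tool frame: the origin (TCP) lies between the finger pads; the fingertips stand 19 mm ahead of it and the grasp point (between the pads) is the TCP; z points along the fingers, y is the line along which they close (so a half turn about z gives the same grasp; the last joint's range is limited). The gripper opens to 94 mm and grips with 3 to 60 N. Pads are 16 mm wide; open, the fingers measure 119 mm over their backs; the gripper's body (75 mm by 177 mm) begins 78 mm behind the grasp point.
Start: joints at [1.235, 0.3, 1.521, -0, 1.321, -0.067], TCP at [146.064, 530.24, 224.446] pointing down, gripper open.
Joint ranges: [-3.03, 3.03], [-0.79, 2.21], [0.23, 2.52], [-1.04, 4.18], [0, 3.07], [-2.55, 2.55]. Speed limits (rad/s): [2.22, 2.22, 2.57, 3.14, 3.14, 3.14].

## Interface

Orientations are given as [roll, pitch, yaw] about the fixed x, y, z axes, in that order (R = Rz(yaw) Ry(pitch) Rx(roll)).
In Python, from cell import monitor, imaging, job, find_in, trace gives the robot as it stands. The module is installed in compiled form; this text tells all that it offers.
- The arm moves only by the tool arm_command, never from a script. Its argument "steps" is a list of rows, each a list of 5 numbers: the opening, from 0 (shut) to 1 (fully open), then the shift along the tool's x, y, z in mm, then the turn about the tool's z in degrees. In form: [[gripper, dx, dy, dz, turn], ...]. A call has 1 to 20 rows; each row is the pose to reach, as a shift and turn from the pose commanded when the call began, along the tool's axes at that moment; what a row does not reach only later rows make up. A row lasts 1/8 s, in which the tool goes at most 62.5 mm and 10.7 degrees, less where a joint would pass 70% of its speed; a pose out of reach is approached as far as the arm can. A call with a gripper value outside its range is refused whole. The fingers move at their own pace and stop on an object; "force" is the grip in N (left out, the last holds). Time passes only in rows, so rows that repeat a pose let the fingers close. It gives the time, the measured TCP pose, the force, the opening and the grip force at its end, in the units of the state.
- monitor.read_state(): the state, without advancing time (a new reading comes with each control period).
- imaging.camera(name): name is "side" or "top"; returns a dict with "img" (400x640x3 uint8, red, green, blue), "mtx" (3x3 intrinsics, pixels), "D" ([k1, k2, p1, p2, k3] as OpenCV has them; the pictures are not rectified), "view" (4x4, takes a point from world to camera coordinates). Camera axes: x right, y down, z forward; pixel columns grow to the right and rows downward; lengths in mm; the calibration is good to about 2 mm. A picture is of the moment at which its call begins. There is no depth.
- job.sign_off(): hands the job in; it is judged then, once.
Trained networks look in a picture, given as the dict that the camera call returned (one of the last four; its "shot" number tells which), for a name from the list of things; names that differ only in an ending like _2 or _b are one class to them, and where a whole thing is asked for, a point or a joint stands for the part that bears it (a point fixed in the world has none). Each returns a list of dicts, best first, with "p" (0 to 1); they miss things now and then, are a little off and sometimes report something else, mostly with a low value. They report only what shows in the picture. A call takes as long as a camera call.
- find_in(picture, target): "rect" ([centre column, centre row, width, height] in pixels, round what is visible of it).
- trace(picture, target): "region" (400x640 bool, what is visible of it) and "rect" ([centre column, centre row, width, height] in pixels, round what is visible of it).
The state is a dict: "clock": time; "joints": joint angles; "qd": joint speeds; "effort": joint torques, N m; "eef_pos": TCP position; "eef_rot": TCP orientation; "wrist_force": force on the tool from outside, world axes, zero at the start; "moment": the same for the moment, N m; "finger_gap": finger opening in mm; "finger_force": force on a finger pad.
Only numpy, scipy, OpenCV 4.12 (cv2) and the standard library are available. Lean on these libraries where they do the work, as an engineer would, in place of code of your own. Each camera call takes 0.05 s, during which the arm holds its last target. There are 200 camera calls.

## Task

Take the sample tube out of the white bench rack and start its sedimentation test: stand its foot in the one free cup of the sedimentation rack, then gently press the tube back under the hold-down bar until it snaps into its spring clip, so that it stands upright with its foot on the floor of the cup. Do not disturb the three tubes already running in that rack, and leave the timer, the specimen pot and the pen where they are.

Things in the scene. Friction and masses are not known exactly. Their poses are not given: they have to be found in the camera images.
- sample_tube: the capped blood tube that starts in the white bench rack (the only tube there): 92 mm long, round glass body 13 mm across with a round foot, plastic cap 16 mm across over its top 18 mm (74 to 92 mm from the foot); 10 to 17 g. Origin: the centre of the foot's underside; z points along the tube to the cap. Its foot stands 6 mm above the worktop in the bench rack.
- bench_rack: white two-tier tube rack, 60 x 128 x 50 mm high, fixed, with 2 x 4 through holes of 15.5 mm; tubes in it reach 98 mm above the worktop. Origin: centre of the underside; y along its length.
- sed_rack: sedimentation rack, fixed; grey base 66 x 200 x 16 mm (x -37 to +29 mm), white scale panel at the back; four places along its y, at +66, +22, -22, -66 mm; all but +22 hold a running tube. Loaded from its front, its own -x side. Origin: on the worktop under the row of upright tube axes (x = 0); z up. End cheeks at y = +-98 mm are 50 mm high in front, 106 mm behind x = 10 mm.
- free_cup (a point): centre of the floor of the free place's cup in the base: round bore 15 mm wide, floor 7 mm above the worktop, rim at 16 mm. Axes as the rack's.
- lean_rail (a point): centre of the steel leaning rail (6 mm thick, along the rack's y) in front of the free place, 44.5 mm above the worktop, at the rack's x = -23.5 mm. Short teeth point back from it, 18 mm apart clear, one each side of the place. A tube with its foot in the cup can lean forward on the rail between the teeth, about 23 degrees from upright (cap towards -x), and stays there when let go.
- free_clip (a point): point on the axis of an upright tube at the free place, at the height of its spring clip (62 mm; two jaws, 55 to 70 mm high, mouth 7 mm wide and 6 mm in front of this point). A tube standing in the cup and pushed towards +x opens the jaws (6 to 7 N at the cap), snaps past them and stops upright against a fixed back rest; it stays clipped. Glass: over 60 N between it and the rack breaks it. Axes as the rack's.
- hold_down (a point): middle of the front lower edge of the aluminium hold-down bar above the free place: the rack's x = -3 mm, 103 mm above the worktop. The bar covers the whole row, x = -3 to +28 mm, z = 103 to 113 mm, 4 mm above the caps of upright tubes: no tube can be lowered straight in, or held from above while upright; it goes in slanting from the front.
- running_a: running tube, like the sample tube, clipped upright at the rack's y = +66 mm. Origin: underside of its foot; z up the tube
- running_b: running tube, like the sample tube, clipped upright at the rack's y = -22 mm. Origin: underside of its foot; z up the tube
- running_c: running tube, like the sample tube, clipped upright at the rack's y = -66 mm. Origin: underside of its foot; z up the tube
- timer: white bench timer lying flat, 62 x 62 x 17 mm, between the two racks. Origin: centre of its underside
- pot: specimen pot with a white lid, 62 mm across, 62 mm high, behind the timer. Origin: centre of its underside
- pen: marker pen with a black cap lying flat, 136 x 11 x 13 mm, at the right. Origin: centre of its underside

How it is judged (in metres and radians):
On the way, in this order (a step that is already met when the one before it is completed fails the run):
1. the sample tube has been lifted out of the bench rack (height (world z) of sample_tube above 0.06 m), for 0.1 s.
2. its foot stands in the free cup (distance between sample_tube and free_cup below 0.007 m), for 0.2 s.
At the end, for the whole second after the job is handed in: the sample tube is at rest, its foot within 4 mm of the cup's axis and 3 mm of its floor, upright within 0.06 rad in the clip; the three running tubes stand upright within 0.06 rad (horizontal distance between sample_tube and free_cup below 0.004 m and z of sample_tube in the frame of free_cup below 0.003 m and angle between each of sample_tube, running_a, running_b, running_c's own z axis and vertical below 0.06 rad and linear speed of sample_tube below 0.02 m/s); the robot touches nothing.
It fails at once if the sample tube is forced against the rack with more than 60 N (contact force between sample_tube and sed_rack above 60 N).
It fails at once if a running tube is shifted by more than 8 mm (distance of any of running_a, running_b, running_c from where it was at the start of the episode above 0.008 m).
It fails at once if a running tube is tilted by more than 0.1 rad (angle between any of running_a, running_b, running_c's own z axis and vertical above 0.1 rad).
It fails at once if the timer, the pot or the pen is moved by more than 2 cm (distance of any of timer, pot, pen from where it was at the start of the episode above 0.02 m).
It also fails if it takes over 42 s, if anything falls off the work surface, if the arm or the gripper's body presses on something with over 40 N, if the wrist force passes 120 N, or if a joint passes its speed limit or range.

## Working session

There is one attempt and no reset: what is moved stays moved. The work goes in short steps, Python scripts to look and compute and a tool call to move; the robot and the scene stay as the last step left them, time stands still between calls to the robot, and variables do not carry over. Pictures are saved under pics/ and viewed, at most 12 in all, crops included, and the job is handed in when it is done.

Besides the shell and the picture viewer there is one more tool, called after ">>>" as name(argument=value, ...) on one line, values as JSON. arm_command: Moves the arm, as the interface text tells. Its arguments: {"type":"object","properties":{"steps":{"type":"array","items":{"type":"array","items":{"type":"number"}}},"force":{"type":"number"}},"required":["steps"]}

```bash
mkdir -p pics; cat > h.py <<'E'
import numpy as np, cv2
from cell import monitor, imaging, job, find_in, trace
def proj(c,P):
    v=np.array(c["view"]);return cv2.projectPoints(np.float64(P).reshape(-1,3),cv2.Rodrigues(v[:3,:3])[0],v[:3,3],np.array(c["mtx"]),np.array(c["D"]))[0][:,0]
def ray(c,uv):
    v=np.array(c["view"]);n=cv2.undistortPoints(np.float64(uv).reshape(-1,1,2),np.array(c["mtx"]),np.array(c["D"]))[:,0]
    d=np.c_[n,np.ones(len(n))]@v[:3,:3];o=-v[:3,:3].T@v[:3,3];return o,d
def onz(c,uv,z):
    o,d=ray(c,uv);return o+d*((z-o[2])/d[:,2:])
E
python3 - <<'E'
from h import *
s=monitor.read_state();print({k:np.round(s[k],3) for k in s})
for n in("side","top"):
    c=imaging.camera(n);cv2.imwrite(f"pics/{n}0.png",c["img"][:,:,::-1])
    v=np.array(c["view"]);print(n,np.round(-v[:3,:3].T@v[:3,3]),np.round(v[:3,:3],2).tolist(),np.round(c["mtx"],0).tolist())
    for t in("sample_tube","bench_rack","sed_rack","running_a","timer","pot","pen"):
        print(t,[(round(d["p"],2),np.round(d["rect"],1).tolist()) for d in find_in(c,t)])
E
```

```text
{'clock': np.float64(0.0), 'joints': array([ 1.235,  0.3  ,  1.522, -0.   ,  1.321, -0.067]), 'qd': array([ 0.001,  0.002, -0.002,  0.001,  0.   ,  0.001]), 'effort': array([ 1.0000e-03, -5.3179e+01, -3.5276e+01,  7.1000e-02,  2.4000e-02,
       -0.0000e+00]), 'eef_pos': array([145.99 , 530.019, 223.889]), 'eef_rot': array([-3.14 , -0.   ,  2.873]), 'wrist_force': array([-0.029, -0.879, -0.071]), 'moment': array([ 0.022,  0.022, -0.051]), 'finger_force': np.float64(0.0), 'finger_gap': np.float64(94.225)}
side [ 176. -849.  652.] [[0.93, -0.37, 0.01], [-0.2, -0.53, -0.82], [0.31, 0.76, -0.57]] [[410.0, 0.0, 317.0], [0.0, 410.0, 199.0], [0.0, 0.0, 1.0]]
sample_tube []
bench_rack [(0.59, [287.2, 170.2, 27.5, 39.5])]
sed_rack [(0.84, [345.3, 241.1, 60.6, 99.5])]
running_a [(0.65, [352.9, 253.9, 14.0, 30.5]), (0.48, [349.7, 242.2, 9.4, 27.1]), (0.44, [336.4, 218.3, 7.9, 31.4])]
timer [(0.79, [291.2, 209.6, 31.2, 24.4])]
pot [(0.78, [326.0, 192.6, 18.6, 25.2])]
pen [(0.68, [368.1, 323.1, 5.7, 57.0])]
top [ 353. -114. 1203.] [[-0.02, -1.0, -0.02], [-0.99, 0.02, -0.12], [0.12, 0.01, -0.99]] [[420.0, 0.0, 319.0], [0.0, 420.0, 200.0], [0.0, 0.0, 1.0]]
sample_tube []
bench_rack [(0.9, [226.6, 199.2, 48.5, 31.8])]
sed_rack [(0.64, [364.9, 194.8, 75.5, 31.2])]
running_a []
timer [(0.62, [290.7, 215.7, 24.8, 29.3])]
pot [(0.73, [282.2, 179.5, 21.4, 24.8])]
pen [(0.49, [425.2, 206.4, 46.7, 21.0])]
```

View pics/top0.png

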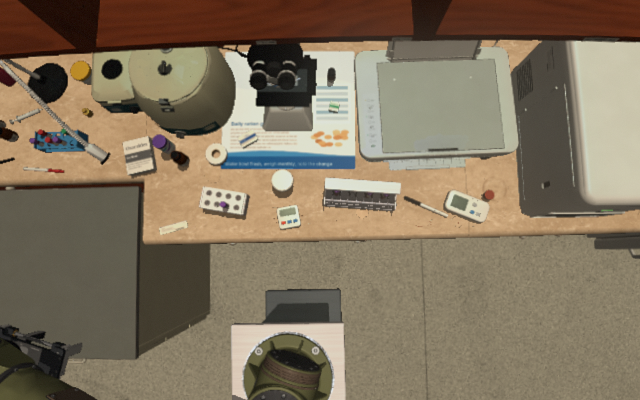

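View pics/side0.png

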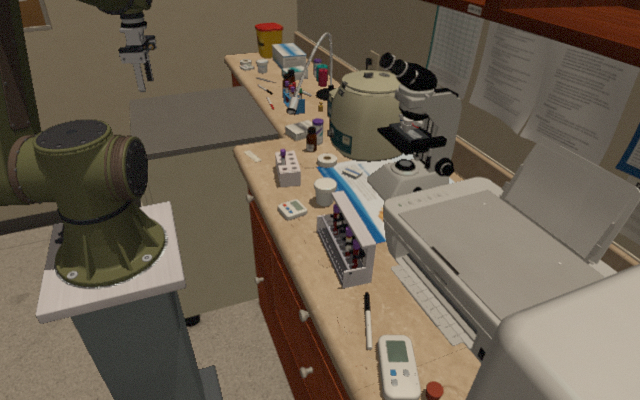

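Top: bench rack about (224,201) with the purple cap near (225,205). The sedimentation rack is at (362,194), timer (289,216), pot (282,182) and pen (427,206). I'll zoom in.

```bash
python3 - <<'E'
from h import *
t=cv2.imread("pics/top0.png");s=cv2.imread("pics/side0.png")
r=lambda a,f:cv2.resize(a,None,fx=f,fy=f,interpolation=cv2.INTER_CUBIC)
a=r(t[175:220,315:410],8);b=r(t[180:220,195:255],6)
cv2.imwrite("pics/c1.png",np.vstack([a,np.hstack([b,np.zeros((240,400,3),np.uint8)])]))
a=r(s[190:290,310:380],6);b=r(s[143:193,270:305],8)
o=np.zeros((600,700,3),np.uint8);o[:,:420]=a;o[:400,420:700]=b;cv2.imwrite("pics/c2.png",o)
E
```

```text
(no output)
```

View pics/c1.png

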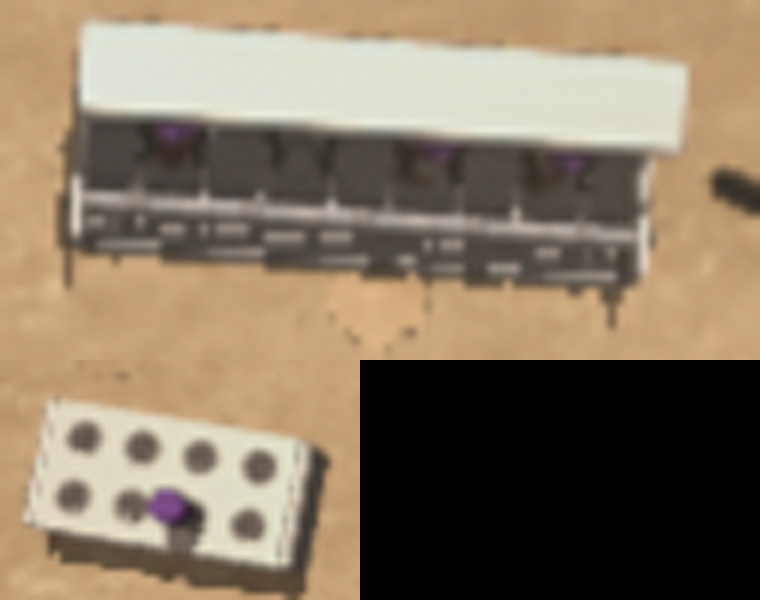

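View pics/c2.png

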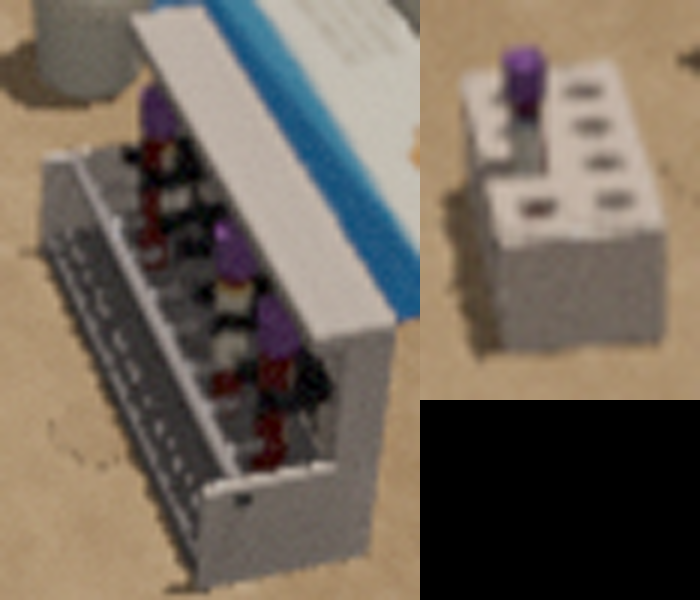

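The crops show the tube in the bench rack's front row, third hole from the left in top, with its cap at about (223,204) in top and (283,150) in side. The free place is the second from the left in the sedimentation rack. Next I'll fit the poses.

```bash
cat > fit.py <<'E'
from h import *
from scipy.optimize import least_squares
ct=imaging.camera("top");cs=imaging.camera("side")
T=lambda u,v:(315+u/8,175+v/8); S=lambda u,v:(310+u/6,190+v/6)
def R(a):return np.array([[np.cos(a),-np.sin(a),0],[np.sin(a),np.cos(a),0],[0,0,1]])
def run(use):
    def res(p):
        L=p[3];B=p[4]
        top=[((-3,L,113),T(82,108)),((-3,-L,113),T(682,150)),((B,L,113),T(85,22)),((B,-L,113),T(688,62)),((-23.5,98,47.5),T(80,195)),((-23.5,-98,47.5),T(640,235))]
        side=[((-3,-L,113),S(312,335)),((-3,L,113),S(133,15)),((-37,-100,0),S(200,588)),((B,-L,113),S(395,322)),((-23.5,-98,47.5),S(232,475)),((-23.5,98,47.5),S(80,160))]
        r=[]
        for n,c,l in(("top",ct,top),("side",cs,side)):
            if n in use:
                P=np.array([a for a,_ in l],float)@R(p[2]).T+[p[0],p[1],0]
                r+=list((proj(c,P)-np.array([b for _,b in l])).ravel())
        return np.array(r+[(L-99)/2,(B-28)/2])
    f=least_squares(res,[400,-220,-.05,99,28],loss="soft_l1",x_scale=[10,10,.05,1,1]);print(use,np.round(f.x,3),np.round(f.fun,1).tolist());return f.x
for u in(["top"],["side"],["top","side"]):run(u)
# bench rack holes / cap
b=lambda u,v:(195+u/6,180+(v-360)/6)
h=onz(ct,[b(85,437),b(143,447),b(200,456),b(260,466),b(73,496),b(132,506),b(247,524)],50);print(np.round(h,1).tolist())
print("cap top",np.round(onz(ct,[b(168,506)],98),1))
k=lambda u,v:(270+(u-420)/8,143+v/8)
print("cap side",np.round(onz(cs,[k(525,57)],98),1))
print("bench side holes far row",np.round(onz(cs,[k(583,91),k(592,127),k(603,162),k(615,201),k(537,208)],50),1).tolist())
E
python3 fit.py
```

```text
['top'] [ 5.07137e+02 -2.16913e+02 -9.40000e-02  9.89440e+01  2.71860e+01] [-0.3, 0.2, 0.1, 0.2, 0.2, -0.4, -0.1, -0.2, -0.2, 0.1, 0.4, 0.0, -0.0, -0.4]
['side'] [ 5.08642e+02 -2.13617e+02 -1.10000e-01  9.94030e+01  2.75930e+01] [-0.3, -0.1, -0.0, -0.5, -0.6, 0.6, 0.1, -0.5, 1.1, 1.6, 0.0, -1.0, 0.2, -0.2]
['top', 'side'] [ 5.07515e+02 -2.15894e+02 -1.01000e-01  9.87550e+01  2.69710e+01] [-0.6, -0.2, -0.4, 0.3, -0.1, -0.7, -0.5, 0.1, -0.6, -0.3, -0.0, 0.1, 0.0, 0.4, -0.4, 0.3, -0.2, 1.5, 0.1, 0.0, 1.5, 2.5, -0.4, -0.3, -0.1, -0.5]
[[519.1, 205.9, 50.0], [513.7, 178.4, 50.0], [508.8, 151.6, 50.0], [503.5, 123.4, 50.0], [491.5, 211.3, 50.0], [486.2, 183.4, 50.0], [476.6, 129.5, 50.0]]
cap top [[480.3 154.8  98. ]]
cap side [[480.9 153.7  98. ]]
bench side holes far row [[519.7, 206.6, 50.0], [513.8, 178.7, 50.0], [509.0, 152.2, 50.0], [503.8, 123.9, 50.0], [475.9, 129.0, 50.0]]
```

>>> arm_command(steps=[[0.5,-422.4,-272.8,0,-9.8],[0.5,-422.4,-272.8,0,-9.8],[0.5,-422.4,-272.8,0,-9.8],[0.5,-422.4,-272.8,0,-9.8],[0.5,-422.4,-272.8,0,-9.8],[0.5,-422.4,-272.8,0,-9.8],[0.5,-422.4,-272.8,0,-9.8],[0.5,-422.4,-272.8,0,-9.8],[0.5,-422.4,-272.8,0,-9.8],[0.5,-422.4,-272.8,0,-9.8],[0.5,-422.4,-272.8,0,-9.8],[0.5,-422.4,-272.8,60,-9.8],[0.5,-422.4,-272.8,84,-9.8],[0.5,-422.4,-272.8,84,-9.8]])

```text
clock: 2.65
eef_pos: [479.7, 155.8, 139.4]
eef_rot: [-3.141, -0.003, 3.045]
wrist_force: [0.7, -0.1, 1.3]
finger_gap: 47.0
finger_force: 0.0
```

```bash
python3 - <<'E'
from h import *
s=monitor.read_state();print(np.round(s["eef_pos"],1),np.round(s["eef_rot"],3))
r=lambda a,f:cv2.resize(a,None,fx=f,fy=f,interpolation=cv2.INTER_CUBIC)
o=[]
for n in("side","top"):
    c=imaging.camera(n)
    e=s["eef_pos"];P=[e,[e[0],e[1],e[2]-19],[480.8,155,98]]
    q=proj(c,P);print(n,np.round(q,1).tolist());u,v=q[2].astype(int)
    im=r(c["img"][v-35:v+35,u-45:u+45,::-1],8)
    for p,col in zip(q,((0,0,255),(0,255,0),(255,255,0))):cv2.circle(im,(int((p[0]-u+45.5)*8),int((p[1]-v+35.5)*8)),3,col,-1)
    o.append(im[:,160:560])
cv2.imwrite("pics/g.png",np.hstack(o))
E
```

```text
[479.7 155.8 139.4] [-3.141e+00 -3.000e-03  3.045e+00]
side [[282.0, 136.8], [282.2, 142.9], [282.9, 149.9]]
top [[218.7, 202.8], [220.6, 203.6], [222.9, 204.1]]
```

View pics/g.png

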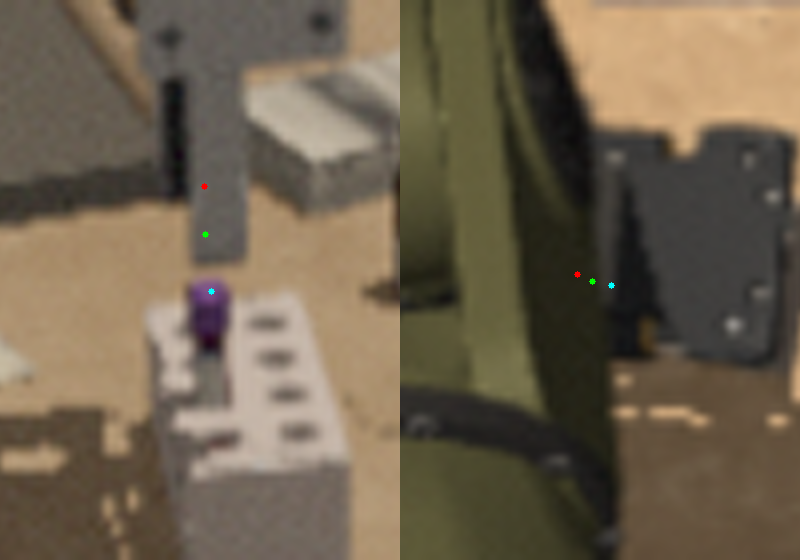

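>>> arm_command(steps=[[0.5,-1,0,25,0],[0.5,-1,0,50,0],[0.5,-1,0,50,0],[0.3,-1,0,50,0],[0,-1,0,50,0],[0,-1,0,50,0],[0,-1,0,50,0],[0,-1,0,50,0],[0,-1,0,50,0],[0,-1,0,30,0],[0,-1,0,13,0],[0,-1,0,13,0]], force=8)

```text
clock: 4.25
eef_pos: [482.3, 155.0, 128.5]
eef_rot: [3.141, 0.002, 3.044]
wrist_force: [-0.2, 0.5, 0.1]
finger_gap: 15.5
finger_force: 8.0
```

>>> arm_command(steps=[[0,0,0,0,0],[0,5,0,0.1,0],[0,10,0,0.5,0],[0,15,0,1.3,0],[0,20,0,2.5,0],[0,25,0,3.9,0],[0,30,0,5.7,0],[0,32.5,0,6.6,0],[0,32.5,0,6.6,0],[0,32.5,0,6.6,0]])

```text
clock: 5.5
eef_pos: [449.6, 158.1, 120.9]
eef_rot: [-3.142, 0.0, 3.044]
wrist_force: [0.1, 1.2, 0.3]
finger_gap: 15.5
finger_force: 8.0
```

```bash
python3 - <<'E'
from h import *
s=monitor.read_state();print(np.round(s["eef_pos"],1),np.round(s["eef_rot"],3),np.round(s["wrist_force"],1))
c=imaging.camera("side");e=s["eef_pos"]
q=proj(c,[e,[480.8,155,50]]);print(q)
u,v=q[0].astype(int)
cv2.imwrite("pics/t1.png",cv2.resize(c["img"][v-30:v+45,u-40:u+40,::-1],None,fx=7,fy=7,interpolation=cv2.INTER_CUBIC));print(u,v)
print([(d["p"],d["rect"]) for d in find_in(c,"sample_tube")])
E
```

```text
[449.6 158.1 120.9] [-3.142  0.     3.044] [0.1 1.2 0.3]
[[271.80344287 144.0543709 ]
 [283.46857086 164.47878953]]
271 144
[(0.55, [279.6, 158.8, 7.5, 17.5])]
```

View pics/t1.png

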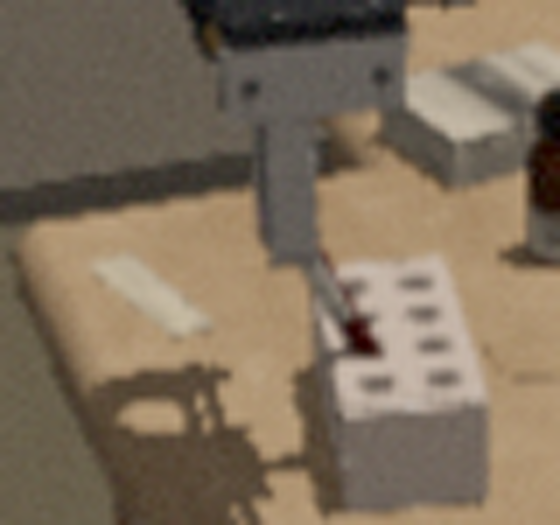

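>>> arm_command(steps=[[0,4,0,-9,0],[0,8,0,-18,0],[0,8,0,-45,0],[0,8,0,-80,0],[0,3,-20,-80,0],[0,-2,-50,-80,0],[0,-6,-85,-80,0],[0,-10,-120,-80,0],[0,-14,-155,-80,0],[0,-18,-190,-80,0],[0,-22,-225,-80,0],[0,-26,-260,-80,0],[0,-30,-295,-80,0],[0,-34,-325,-80,0],[0,-36.3,-340,-80,0],[0,-36.3,-344.9,-80,0],[0,-36.3,-344.9,-80,0],[0,-36.3,-344.9,-80,0]], force=15)

```text
clock: 7.85
eef_pos: [452.0, -187.9, 200.9]
eef_rot: [3.142, 0.0, 3.045]
wrist_force: [0.5, 0.1, -1.0]
finger_gap: 15.2
finger_force: 15.0
```

```bash
python3 - <<'E'
from h import *
s=monitor.read_state();print(np.round(s["eef_pos"],1),np.round(s["eef_rot"],3),np.round(s["wrist_force"],1))
c=imaging.camera("side");e=s["eef_pos"]
ax=np.array([.9952,-.0978,0])
q=proj(c,[e,e+[0,0,-75.8]+33.8*ax,e+[0,0,-9]+4*ax]);print(q)
u,v=q[0].astype(int)
im=cv2.resize(c["img"][v-30:v+70,u-40:u+60,::-1],None,fx=6,fy=6,interpolation=cv2.INTER_CUBIC)
for p in q:cv2.circle(im,(int((p[0]-u+40.5)*6),int((p[1]-v+30.5)*6)),2,(0,255,0),-1)
cv2.imwrite("pics/t2.png",im);print(u,v)
for d in trace(c,"sample_tube")[:2]:
    m=d["region"].astype(np.uint8);ys,xs=np.nonzero(m);print(d["p"],d["rect"],xs[ys>=ys.max()-1].mean(),ys.max(),xs[ys<=ys.min()+1].mean(),ys.min())
E
```

```text
[ 452.  -187.9  200.9] [3.142 0.    3.045] [ 0.5  0.1 -1. ]
[[319.17549358 181.13899811]
 [333.37305546 208.3459808 ]
 [320.94453668 184.54070375]]
319 181
0.73 [292.7, 209.2, 34.2, 21.7] 290.0 219 293.52941176470586 200
0.34 [369.4, 322.5, 10.0, 58.8] 370.0 349 366.77777777777777 292
```

View pics/t2.png

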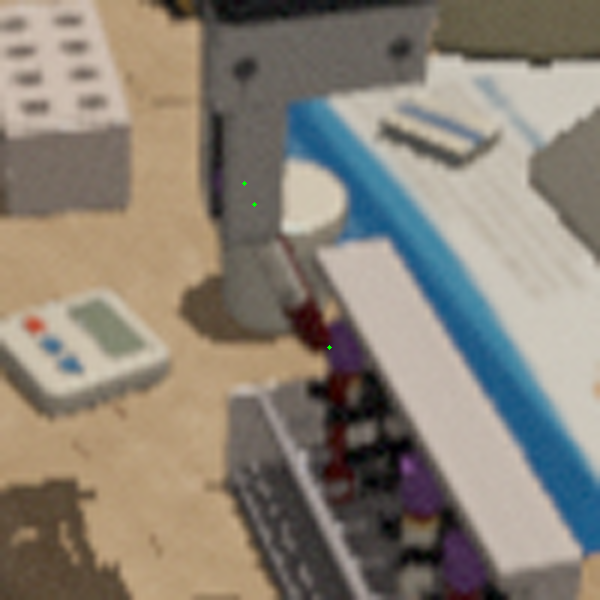

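The tube hangs tilted about 22–24°, with its foot near crop pixel (322,345) against a predicted (329,347). I'll check the rack's y from the running caps.

```bash
python3 - <<'E'
from h import *
c=imaging.camera("side");S=lambda u,v:(310+u/6,190+v/6)
p=onz(c,[S(157,90),S(234,230),S(277,304)],97)
a=-.098;M=np.array([[np.cos(a),-np.sin(a)],[np.sin(a),np.cos(a)]])
print((p[:,:2]-[507.3,-216.2])@M)
t=imaging.camera("top")
T=lambda u,v:(315+u/8,175+v/8)
p=onz(t,[T(172,135),T(438,150),T(570,163)],97);print((p[:,:2]-[507.3,-216.2])@M)
p=onz(t,[T(140,195),T(205,195),T(262,200),T(331,205),T(388,212),T(460,218),T(516,215),T(580,226)],44.5);print((p[:,:2]-[507.3,-216.2])@M)
E
```

```text
[[ -0.51568497  70.24318856]
 [ -1.10580682 -19.43970092]
 [ -0.60525727 -61.95818206]]
[[ -7.36982943  67.21477202]
 [ -5.8589287  -21.23761448]
 [ -6.95809999 -65.2568819 ]]
[[-21.7774051   75.90459298]
 [-20.10885116  53.39398746]
 [-20.39064743  33.53794532]
 [-20.36407966   9.53351465]
 [-21.34263748 -10.35761816]
 [-21.58700712 -35.41964531]
 [-19.10323054 -54.75955149]
 [-21.29624169 -77.16745158]]
```

>>> arm_command(steps=[[0,-4,0,25,0],[0,-8,0,50,0],[0,-10.2,0,71,0],[0,-10.2,0,71,0],[0,-12.8,0,77,0],[0,-15.5,0,83.3,0],[0,-18.1,0,89.4,0],[0,-20.5,0,96,0],[0,-23,0,103.2,0],[0,-23,0,103.2,0],[0,-23,0,103.2,0]], force=6)

```text
clock: 9.43
eef_pos: [474.9, -190.9, 97.7]
eef_rot: [-3.142, 0.0, 3.044]
wrist_force: [-0.3, 0.1, 0.6]
finger_gap: 15.2
finger_force: 6.0
```

```bash
cat > look.py <<'E'
from h import *
import sys
s=monitor.read_state();e=s["eef_pos"]
d=e[:2]-np.array([509.4,-194.3]);print("rack",d@[.9952,-.0978],d@[.0978,.9952],e[2],np.round(s["wrist_force"],2),s["clock"])
c=imaging.camera("side");ax=np.array([.9952,-.0978,0])
q=proj(c,[[509.4,-194.3,7],[509.4,-194.3,16]]);print(q)
u,v=337,235
im=cv2.resize(c["img"][v-50:v+40,u-45:u+45,::-1],None,fx=6.6,fy=6.6,interpolation=cv2.INTER_CUBIC)
for p in q:cv2.circle(im,(int((p[0]-u+45.5)*6.6),int((p[1]-v+50.5)*6.6)),2,(0,255,0),-1)
cv2.imwrite(sys.argv[1],im)
E
python3 look.py pics/t3.png
```

```text
rack -34.680725077288784 -0.001208313795392345 97.7319536334516 [-0.34  0.13  0.61] 9.425
[[341.20422774 247.3309852 ]
 [341.39072952 244.4512705 ]]
```

View pics/t3.png

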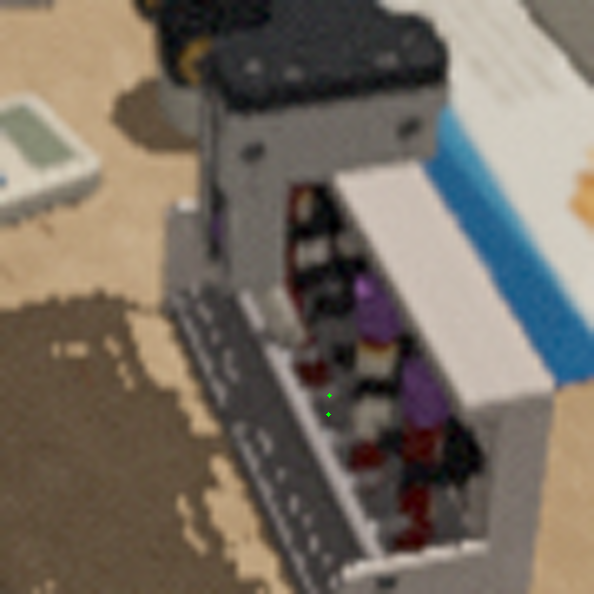

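>>> arm_command(steps=[[0,-1,0,3,0],[0,-2,0,6,0],[0,-3.2,0,9,0],[0,-4,0,12,0],[0,-4.8,0,14,0],[0,-4.8,0,14,0],[0,-4.8,0,14,0]], force=4)

```text
clock: 10.35
eef_pos: [479.7, -191.4, 83.7]
eef_rot: [-3.142, 0.0, 3.044]
wrist_force: [-1.0, 0.1, 1.9]
finger_gap: 15.4
finger_force: 4.0
```

```bash
python3 look.py pics/t4.png
```

```text
rack -29.85741249414763 -0.012641803170480486 83.655647432648 [-1.02  0.11  1.88] 10.35
[[341.20422774 247.3309852 ]
 [341.39072952 244.4512705 ]]
```

View pics/t4.png

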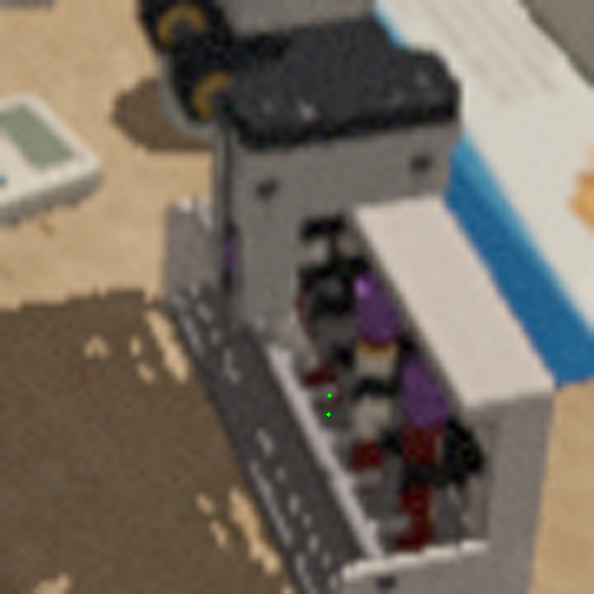

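>>> arm_command(steps=[[0,-0.4,0,1,0],[0,-0.4,0,1.5,0],[0,-0.4,0,1.5,0]], force=3)

```text
clock: 10.78
eef_pos: [480.1, -191.4, 82.2]
eef_rot: [-3.142, 0.0, 3.044]
wrist_force: [0.0, 0.6, 4.1]
finger_gap: 15.5
finger_force: 3.0
```

>>> arm_command(steps=[[0.3,-0.4,0,1,0],[0.3,-0.4,0,0,0],[0.3,-0.4,0,0,0],[0.3,0,0,-20,0],[0.3,0,0,-45,0],[0.3,10,0,-60,0],[0.3,35,0,-60,0],[0,60,0,-60,0],[0,60,0,-60,0]])

```text
clock: 11.9
eef_pos: [419.7, -185.5, 142.4]
eef_rot: [-3.141, 0.0, 3.043]
wrist_force: [-0.1, -0.8, 0.4]
finger_gap: 11.5
finger_force: 0.0
```

```bash
python3 look.py pics/t5.png; python3 - <<'E'
from h import *
# predicted lean: cap top & foot vs network
c=imaging.camera("side")
ax=np.array([.9952,-.0978,0]);cup=np.array([509.4,-194.3,0])
for k in (6.5,74,92):
    r=k-6.5;print(k,proj(c,[cup+[0,0,13.5+r*.9205]-ax*r*.391]))
for d in find_in(c,"sample_tube"):print(d["p"],d["rect"])
E
```

```text
rack -90.16927605083973 -0.06389329030614109 142.3861548533347 [-0.13 -0.8   0.39] 11.9
[[341.20422774 247.3309852 ]
 [341.39072952 244.4512705 ]]
6.5 [[341.33873669 245.25434202]]
74 [[331.6175748 226.4498385]]
92 [[328.87251271 221.13991488]]
0.68 [334.4, 233.1, 14.2, 23.7]
0.3 [347.1, 240.2, 57.1, 98.6]
```

View pics/t5.png

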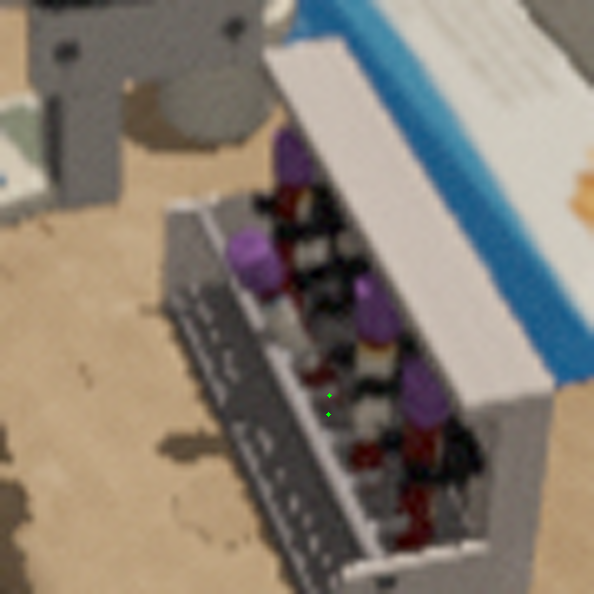

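>>> arm_command(steps=[[0,-10,0,20,0],[0,-30,0,43.5,0],[0,-36,0,43.5,0],[0,-41,0,43.5,0],[0,-46,0,43.5,0],[0,-50,0,43.5,0],[0,-54,0,43.5,0],[0,-58,0,43.5,0],[0,-61,0,43.5,0],[0,-64,0,43.5,0],[0,-64,0,43.5,0]])

```text
clock: 13.42
eef_pos: [484.4, -191.9, 98.7]
eef_rot: [-3.141, 0.001, 3.044]
wrist_force: [0.5, -0.6, 0.2]
finger_gap: 0.3
finger_force: 0.0
```

>>> arm_command(steps=[[0,-1,0,0,0],[0,-2,0,0,0],[0,-3,0,0,0],[0,-4,0,0,0],[0,-4,0,0,0]])

```text
clock: 14.05
eef_pos: [488.0, -192.2, 98.6]
eef_rot: [3.142, 0.0, 3.044]
wrist_force: [-0.6, -0.4, -1.0]
finger_gap: 0.4
finger_force: 0.0
```

>>> arm_command(steps=[[0,-1,0,0,0],[0,-2,0,0,0],[0,-2,0,0,0]])

```text
clock: 14.42
eef_pos: [490.0, -192.4, 98.6]
eef_rot: [3.142, -0.0, 3.044]
wrist_force: [-0.1, -0.8, 0.8]
finger_gap: 0.4
finger_force: 0.0
```

```bash
python3 look.py pics/t6.png
```

```text
rack -19.469936554704834 0.0073130802342338975 98.6284419970494 [-0.13 -0.77  0.82] 14.425
[[341.20422774 247.3309852 ]
 [341.39072952 244.4512705 ]]
```

View pics/t6.png

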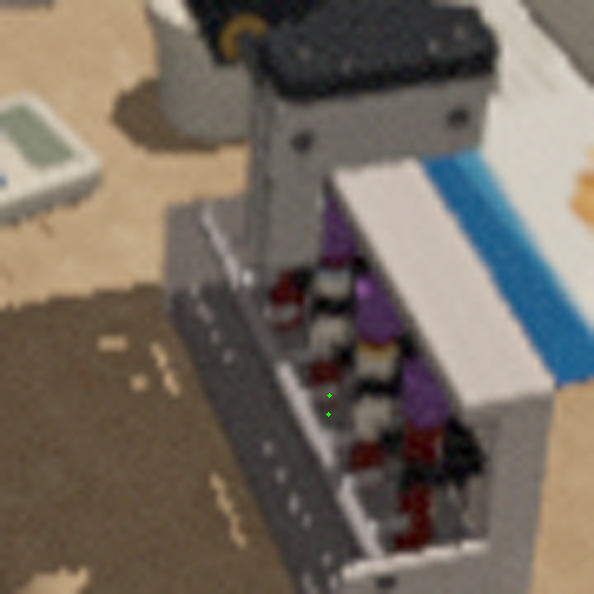

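>>> arm_command(steps=[[0,-1,0,0,0],[0,-2,0,0,0],[0,-2,0,0,0]])

```text
clock: 14.85
eef_pos: [492.0, -192.6, 98.6]
eef_rot: [3.142, -0.0, 3.044]
wrist_force: [-0.0, 0.3, 0.1]
finger_gap: 0.5
finger_force: 0.0
```

>>> arm_command(steps=[[0,-0.5,0,0,0],[0,-1,0,0,0],[0,-1,0,0,0]])

```text
clock: 15.22
eef_pos: [493.0, -192.7, 98.7]
eef_rot: [-3.142, 0.0, 3.044]
wrist_force: [0.1, 0.4, 0.1]
finger_gap: 0.6
finger_force: 0.0
```

>>> arm_command(steps=[[0,-0.5,0,0,0],[0,-1,0,0,0],[0,-1,0,0,0]])

```text
clock: 15.6
eef_pos: [493.8, -192.8, 98.7]
eef_rot: [3.142, -0.001, 3.044]
wrist_force: [-4.3, 0.1, 3.5]
finger_gap: 0.3
finger_force: 1.8
```

>>> arm_command(steps=[[0,-0.5,0,0,0],[0,-1,0,0,0],[0,-1,0,0,0]])

```text
clock: 15.98
eef_pos: [494.3, -192.8, 98.6]
eef_rot: [3.141, -0.002, 3.044]
wrist_force: [-8.8, 0.7, 6.5]
finger_gap: 0.1
finger_force: 4.6
```

>>> arm_command(steps=[[0,6,0,0,0],[0,30,0,0,0],[0,50,0,-20,0],[0,80,0,-60,0],[0,100,0,-80,0],[0,100,0,-80,0],[0,100,0,-80,0]])

```text
clock: 16.85
eef_pos: [395.7, -183.1, 177.9]
eef_rot: [3.141, -0.0, 3.044]
wrist_force: [0.1, -0.2, 0.1]
finger_gap: 0.5
finger_force: 0.0
```

```bash
python3 look.py pics/t7.png; python3 - <<'E'
from h import *
c=imaging.camera("side");cup=np.array([509.4,-194.3,0])
a=-.098
for y in(0,44,-44,-88):
    b=cup+[-np.sin(a)*y,np.cos(a)*y,0];print(y,proj(c,[b+[0,0,16],b+[0,0,81],b+[0,0,97]]).round(1).tolist())
for n in("side","top"):
    c=imaging.camera(n)
    for t in("sample_tube","timer","pot","pen"):
        for d in find_in(c,t)[:4]:print(n,t,round(d["p"],2),np.round(d["rect"],1))
E
```

```text
rack -114.1996080600166 0.025888563391485517 177.945935921404 [ 0.06 -0.23  0.06] 16.85
[[341.20422774 247.3309852 ]
 [341.39072952 244.4512705 ]]
0 [[341.4, 244.5], [342.8, 222.7], [343.2, 217.1]]
44 [[335.5, 233.0], [336.6, 211.5], [336.9, 206.0]]
-44 [[347.7, 256.8], [349.4, 234.7], [349.9, 229.0]]
-88 [[354.5, 270.0], [356.6, 247.7], [357.1, 241.8]]
side sample_tube 0.59 [342.8 230.7   4.9  30.3]
side pot 0.88 [325.8 191.1  25.   29.5]
side pen 0.65 [368.4 325.2   8.2  57.1]
top timer 0.74 [288.  216.4  25.7  24.1]
top pot 0.93 [281.6 181.7  20.9  18.7]
top pot 0.2 [363.4 196.1  76.1  33.5]
top pen 0.5 [424.9 203.8  42.9  20.3]
top pen 0.42 [291.4 214.4  23.9  24.1]
```

View pics/t7.png

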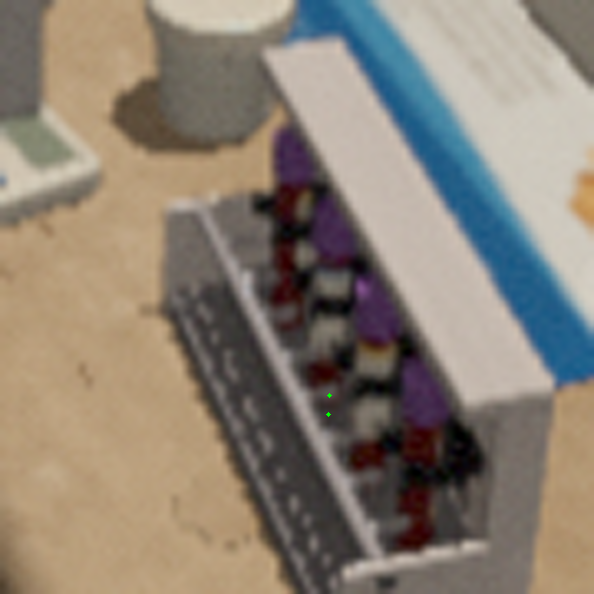

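The four caps are evenly spaced in line, at crop pixels (295,160), (335,230), (375,308) and (422,390). The sample tube stands upright in its clip like its neighbours, and the gripper is clear.

```bash
python3 -c "
from cell import job
print(job.sign_off())"
```

```text
the job is handed in; nothing more can be done
None
```

I handed the job in at about 17 s of the 42 s. In the last picture the sample tube stands upright in the free place, in line with the three running tubes and with the gripper clear; the sign-off gave no verdict, so I can't say how it was judged.

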